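# Lock a test module into its dock with the spring bayonet plug

### The job

Push the half-open test module fully home into its dock. Then turn the black locking plug standing loose on the dock's round port until it drops into its notches, press it down against the spring and turn it a quarter clockwise (seen from above), and let it spring up into its catch so that it is locked. Leave it released, and leave the other things on the bench where they are.

Things in the scene. Friction and masses are not known exactly. Their poses are not given: they have to be found in the camera images.
- dock: Fixed aluminium dock, base plate 240 x 120 x 8 mm; origin on the bench under the plate, x axis along the module's slide (from the module towards the port housing), z up. The grey housing with the port stands from x = 0 to 108 mm (100 mm wide, 56 mm high).
- port (a point): Centre of the round port (aluminium collar, 84 mm outside diameter) at its top face, 68 mm above the bench, 45 mm along the dock's x; axes as the dock's. Its lip has notches on the +y and -y sides for the plug's two lugs; two dark steel ribs (10 mm wide, 4 mm proud) on its +x and -x edges show where the ends of the plug's bar must point for the lugs to drop in (within about 10 degrees).
- module (a joint): Slide of the module (m): 0 = fully home, grows as it comes out towards the dock's -x, at most 0.050. About 2 N of friction; it stays where it is left and stops hard at 0. Unless it is home, its steel tongue lies under the plug's stem and keeps the plug from going down.
- plate (a point): Middle of the top edge of the module's front plate, on its outer (-x) face, 88 mm above the bench. Upright aluminium plate 72 mm wide, 6 mm thick, square to the dock's x, reaching down to 12 mm above the bench (the base plate below it is 8 mm high); push it towards the dock's +x. Beyond it is the blue module case, 67 mm high.
- plug_bar (a point): Centre of the grip bar of the loose black locking plug (0.25 kg): bar 56 mm long (this point's x), 12 mm wide (y), 24 mm high. Half a turn makes no difference. Height above port: 41.5 mm at the start (lugs lying on the collar, bar 45 to 90 degrees away from the ribs, either way), 33.5 mm dropped into the notches on the spring, 20 mm pressed to the bottom, 27.5 mm locked.
- plug_flange (a point): Centre of the top face of the plug's round flange (62 mm diameter, 8 mm thick), 12 mm below the bar's centre, where the bar stands on it; it can be pressed beside the bar. Under it are a 40 mm steel hub, two lugs on the +y and -y sides (at right angles to the bar) and a stem. The axes are the bar's.
- spring (a joint): Travel (m) of the spring seat inside the port under the plug: 0 with the plug dropped in, 0.006 locked, 0.0135 at the bottom. Pressing the plug takes about 2 N at first, 10 N at the bottom. The lugs pass under the lip at 0.010 or more; so pressed, the plug turns clockwise only (from above), to a stop a few degrees past a quarter turn. Let go there, it springs up into its catch.
- driver: Bystander: a screwdriver lying beside the dock, to be left alone.
- tin: Bystander: a small can, 52 mm diameter, 60 mm high, origin at its foot; to be left alone.
- adaptor: Bystander: a brass adaptor, 32 mm diameter, 40 mm high, origin at its foot; to be left alone.
Not all that is in view belongs to the job. There is more than one size of the part that bears plug_bar; the job needs the largest.

How it is judged:
At the end, for the whole second after the job is handed in: The module is home (slide under 4 mm), the plug is locked in the port: its bar centre 25 to 30 mm above the collar's top and within 6 mm of its axis, its bar within 0.22 rad of square to the line through the ribs, and upright within 0.1 rad (value of joint module below 0.004 m and z of plug_bar in the frame of port between 0.025 and 0.03 m and horizontal distance between plug_bar and port below 0.006 m and angle between the x axis of plug_bar and the y axis of port, either way round below 0.22 rad and angle between plug_bar's own z axis and vertical below 0.1 rad); the robot touches nothing.
It fails at once if the screwdriver is moved more than 30 mm (distance of driver from where it was at the start of the episode above 0.03 m).
It fails at once if the can is moved more than 30 mm (distance of tin from where it was at the start of the episode above 0.03 m).
It fails at once if the adaptor is moved more than 30 mm (distance of adaptor from where it was at the start of the episode above 0.03 m).
It also fails if it takes over 64 s, if anything falls off the work surface, if the arm or the gripper's body presses on something with over 40 N, if the wrist force passes 120 N, or if a joint passes its speed limit or range.

### The arm

A 6-joint arm with a two-finger parallel gripper is mounted at the origin on the work surface. World frame = base frame: x ahead of the robot, y to its left, z up, the work surface at z = 0. Lengths are in m, angles in rad, forces in N, time in s.
With the tool pointing down it reaches from about 0.35 to 0.85 m from the base axis. Payload 8.1 kg.
Tool frame: the origin (TCP) lies between the finger pads; the fingertips stand 11 mm ahead of it and the grasp point (between the pads) lies 8 mm behind it; z points along the fingers, y is the direction in which the jaws open and shut (so a half turn about z gives the same grasp; the last joint's range is limited). The gripper opens to 93 mm and grips with 3 to 60 N. Pads are 15 mm wide; open, the fingers measure 128 mm over their backs; the gripper's body (75 mm by 188 mm) begins 65 mm behind the grasp point.
Start: joints at [-1.254, 0.13, 1.488, -0, 1.523, -0.085], TCP at [0.235, -0.552, 0.23] pointing down, gripper open.
Joint ranges: [-2.96, 2.96], [-0.89, 2.26], [0.02, 2.5], [-1.34, 4.48], [0, 2.73], [-2.66, 2.66]. Speed limits (rad/s): [2.39, 2.39, 2.79, 3.14, 3.14, 3.14].

### API

Orientations are given as a 3x3 rotation matrix whose columns are the frame's x, y, z axes.
In Python, from cell import ctrl gives the robot as it stands.
- The arm moves only by the tool step_arm, never from a script. Its argument "moves" is a list that holds one entry, the list of rows, each a list of 6 numbers: the shift along the tool's x, y, z in m, then the turn, a rotation vector about the tool's x, y, z in degrees. A call has 1 to 8 rows; each row is the pose to reach, as a shift and turn from the pose measured when the call began, along the tool's axes at that moment; what a row does not reach only later rows make up. A row lasts 1/8 s, in which the tool goes at most 62.5 mm and 10.7 degrees, less where a joint would pass 70% of its speed; a pose out of reach is approached as far as the arm can. A call with a gripper value outside its range is refused whole. "jaw" is the finger opening in m, from 0 to 0.093, set as the call begins (left out, the last holds). The fingers move at their own pace and stop on an object; "grip_force" is the grip in N (left out, the last holds). Time passes only in rows, so rows that repeat a pose let the fingers close. It gives the time, the measured TCP pose, the force and the opening at its end, in the units of the state.
- ctrl.state(): the state, without advancing time (a new reading comes with each control period).
- ctrl.grab_frame(name): name is "scene" or "top" or "wrist"; returns a dict with "color" (400x640x3 uint8, blue, green, red), "depth" (400x640 float32, m along the optical axis (not along the pixel's ray), 0 where there is no reading), "K" (3x3 intrinsics, pixels), "dist_coeffs" ([k1, k2, p1, p2, k3] as OpenCV has them; the pictures are not rectified), "R" (3x3) and "t" (3): a world point X has camera coordinates R X + t. Camera axes: x right, y down, z forward; pixel columns grow to the right and rows downward; lengths in m; the calibration is good to about 2 mm. A picture is of the moment at which its call begins.
- ctrl.job_done(): hands the job in, once; it reports no verdict.
Trained networks look in a picture, given as the dict that the camera call returned (one of the last four; its "shot" number tells which), for a name from the list of things; names that differ only in an ending like _2 or _b are one class to them, and where a whole thing is asked for, a point or a joint stands for the part that bears it (a point fixed in the world has none). Each returns a list of dicts, best first, with "score" (0 to 1); they miss things now and then, are a little off and sometimes report something else, mostly with a low value. They report only what shows in the picture. A call takes as long as a camera call. They do not tell look-alikes from the thing itself.
- ctrl.boxes_of(picture, name): "extent" ([left, top, right, bottom] in pixels, round what is visible of it).
- ctrl.cut_out(picture, name): "region" (400x640 bool, what is visible of it) and "extent" ([left, top, right, bottom] in pixels, round what is visible of it).
The state is a dict: "time": time; "joint_pos": joint angles; "joint_vel": joint speeds; "joint_efforts": joint torques, N m; "ee_pos": TCP position; "eef_rot": TCP orientation; "contact_force": force on the tool from outside, world axes, zero at the start; "wrist_torque": the same for the moment, N m; "grip_width": finger opening in m.
Only numpy, scipy, OpenCV 4.12 (cv2) and the standard library are available. Lean on these libraries where they do the work, as an engineer would, in place of code of your own. Each camera call takes 0.05 s, during which the arm holds its last target. There are 200 camera calls.

## Working session

There is one attempt and no reset: what is moved stays moved. The work goes in short steps, Python scripts to look and compute and a tool call to move; the robot and the scene stay as the last step left them, time stands still between calls to the robot, and variables do not carry over. Pictures are saved under pics/ and viewed, about 8 in all and at most 12, crops included, and the job is handed in when it is done.

Besides the shell and the picture viewer there is one more tool, called by a JSON object that holds its "api" and its "payload", one argument or row to a line. step_arm: Moves the arm, as the interface text tells. Its arguments: {"type":"object","properties":{"moves":{"type":"array"},"jaw":{"type":"number"},"grip_force":{"type":"number"}},"required":["moves"]}

```bash
ls; mkdir -p pics; python3 - <<'E'
from cell import ctrl
import cv2,numpy as np
s=ctrl.state();print(s['time'],s['ee_pos'],s['eef_rot'],s['contact_force'])
ims=[]
for n in ('scene','top'):
    f=ctrl.grab_frame(n);np.savez('f_%s.npz'%n,**{k:f[k] for k in('color','depth','K','dist_coeffs','R','t')})
    cv2.imwrite('pics/%s0.png'%n,f['color'])
    for nm in('dock','module','plug_bar','driver','tin','adaptor'):
        for b in ctrl.boxes_of(f,nm)[:4]: print(n,nm,round(b['score'],2),np.round(b['extent']))
E
```

```text
pics
0.0 [ 0.23450251 -0.55166191  0.22858832] [[ 9.20350833e-01  3.91093342e-01 -5.84937356e-04]
 [ 3.91093748e-01 -9.20349121e-01  1.78203709e-03]
 [ 1.58596261e-04 -1.86886467e-03 -9.99998241e-01]] [0.25135611 0.29993629 0.97407123]
scene dock 0.58 [240. 177. 362. 303.]
scene module 0.57 [241. 178. 300. 245.]
scene plug_bar 0.86 [167. 283. 190. 315.]
scene plug_bar 0.85 [295. 228. 333. 265.]
scene plug_bar 0.67 [283. 338. 309. 365.]
scene driver 0.68 [322. 176. 414. 204.]
scene tin 0.89 [233. 316. 263. 357.]
scene adaptor 0.61 [215. 261. 234. 277.]
top dock 0.88 [308. 136. 375. 249.]
top module 0.56 [320. 186. 355. 240.]
top plug_bar 0.97 [338. 150. 369. 181.]
top plug_bar 0.74 [403. 128. 431. 151.]
top plug_bar 0.65 [425. 226. 445. 246.]
top driver 0.78 [267. 161. 282. 204.]
top tin 0.62 [416. 166. 442. 190.]
top adaptor 0.69 [388. 221. 402. 232.]
top adaptor 0.3 [259. 126. 282. 202.]
```

```bash
cat > h.py <<'E'
import numpy as np,cv2
def cloud(f,box):
    l,t,r,b=[int(v) for v in box]
    v,u=np.mgrid[t:b+1,l:r+1]; z=f['depth'][t:b+1,l:r+1]
    p=cv2.undistortPoints(np.stack([u.ravel(),v.ravel()],1).astype(float)[:,None],f['K'],f['dist_coeffs'])[:,0]
    m=z.ravel()>0
    X=np.c_[p,np.ones(len(p))]*z.ravel()[:,None]
    return ((X-f['t'])@f['R'])[m],np.stack([u.ravel(),v.ravel()],1)[m]
E
python3 - <<'E'
import numpy as np,cv2
from h import cloud
f=dict(np.load('f_top.npz'))
g=dict(np.load('f_scene.npz'))
a=cv2.resize(f['color'][110:270,240:460],None,fx=3.6,fy=3.6,interpolation=cv2.INTER_CUBIC)
cv2.imwrite('pics/c1.png',a)
cv2.imwrite('pics/c2.png',cv2.resize(g['color'][150:390,130:430],None,fx=2.5,fy=2.5,interpolation=cv2.INTER_CUBIC))
def rect(P,n):
    c,s,a=cv2.minAreaRect(P[:,:2].astype(np.float32));print(n,len(P),'c',np.round(c,4),'s',np.round(s,4),'a',round(a,1),'z',np.round(np.percentile(P[:,2],[5,50,95]),3))
P,_=cloud(f,[300,128,380,256]); 
print(np.histogram(P[:,2],bins=np.arange(0,.14,.005)))
for lo,hi in((.004,.012),(.05,.06),(.06,.072),(.08,.095),(.093,.103),(.112,.13)):
    Q=P[(P[:,2]>lo)&(P[:,2]<hi)]
    if len(Q)>4: rect(Q,(lo,hi))
for n,b in(('drv',[267,161,282,204]),('tin',[416,166,442,190]),('ad',[388,221,402,232]),('p2',[403,128,431,151]),('p3',[425,226,445,246])):
    Q,_=cloud(f,b);Q=Q[Q[:,2]>.006];rect(Q,n)
E
```

```text
(array([3330, 1194,  175,   18,  295,  477,   63,   24,   21,   18,  313,
        702,  478,  484,   61,    4,   12,   80,  219,  248,    8,    3,
          6,  103,   45,    0,    0,    0]), array([0.   , 0.005, 0.01 , 0.015, 0.02 , 0.025, 0.03 , 0.035, 0.04 ,
       0.045, 0.05 , 0.055, 0.06 , 0.065, 0.07 , 0.075, 0.08 , 0.085,
       0.09 , 0.095, 0.1  , 0.105, 0.11 , 0.115, 0.12 , 0.125, 0.13 ,
       0.135, 0.14 ]))
(0.004, 0.012) 1535 c [ 0.6434 -0.0155] s [0.1929 0.3058] a 87.3 z [0.004 0.007 0.01 ]
(0.05, 0.06) 1015 c [ 0.6417 -0.0249] s [0.1002 0.2218] a 75.8 z [0.053 0.056 0.059]
(0.06, 0.072) 1001 c [ 0.6326 -0.0256] s [0.0833 0.2071] a 79.4 z [0.061 0.065 0.07 ]
(0.08, 0.095) 311 c [ 0.6247 -0.0202] s [0.0711 0.1863] a 75.9 z [0.086 0.093 0.095]
(0.093, 0.103) 419 c [ 0.686  -0.0362] s [0.0604 0.0588] a 79.9 z [0.094 0.095 0.098]
(0.112, 0.13) 151 c [ 0.6874 -0.0362] s [0.0119 0.0569] a 84.0 z [0.116 0.119 0.122]
drv 423 c [0.6684 0.137 ] s [0.1024 0.0254] a 13.3 z [0.015 0.023 0.027]
tin 481 c [ 0.6654 -0.2193] s [0.0503 0.0541] a 2.0 z [0.021 0.059 0.062]
ad 145 c [ 0.554  -0.1377] s [0.0259 0.026 ] a 88.2 z [0.012 0.039 0.042]
p2 342 c [ 0.7519 -0.202 ] s [0.0458 0.0598] a 26.2 z [0.047 0.052 0.07 ]
p3 333 c [ 0.5266 -0.2271] s [0.042  0.0433] a 87.1 z [0.048 0.052 0.07 ]
```

View pics/c1.png

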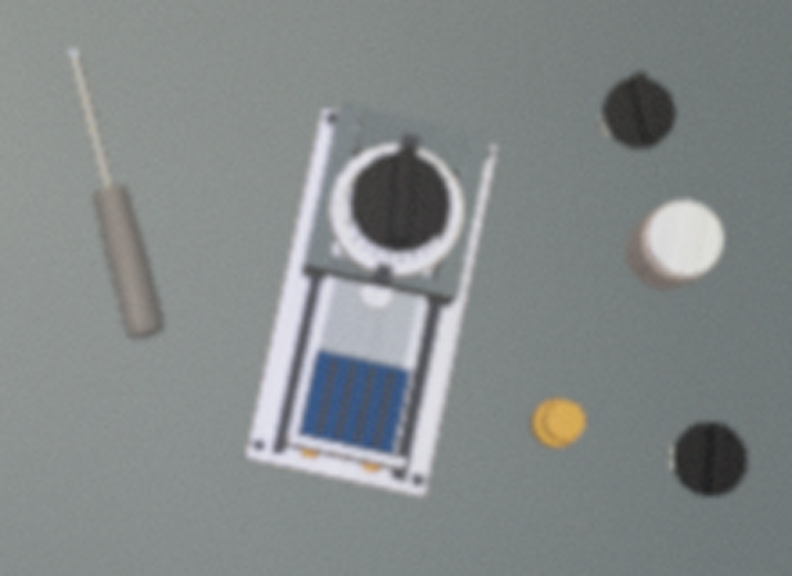

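View pics/c2.png

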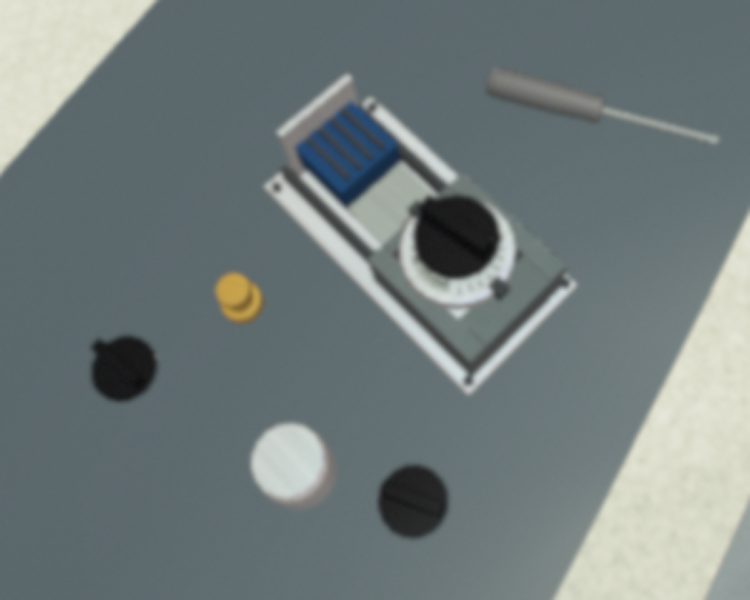

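The top view shows the dock at crop (370,300). The white-collared port carries the large black plug at (400,200), and the blue module is half out at (355,400). Two smaller plugs lie on the right. Next I'll measure the dock axis, the plate and the bar, and look at the wrist view.

```bash
python3 - <<'E'
import numpy as np,cv2
from h import cloud
from cell import ctrl
f=dict(np.load('f_top.npz'))
P,uv=cloud(f,[300,128,380,256])
C=np.array([f['color'][v,u] for u,v in uv]).astype(int)
def rect(P,n):
    c,s,a=cv2.minAreaRect(P[:,:2].astype(np.float32));print(n,len(P),'c',np.round(c,4),'s',np.round(s,4),'a',round(a,1),'z',np.round(np.percentile(P[:,2],[5,50,95]),3))
z=P[:,2]
rect(P[(z>.076)&(z<.093)&(P[:,0]<.62)],'plate')
rect(P[(z>.05)&(z<.060)&(P[:,0]>.60)],'housing')
rect(P[(z>.112)],'bar')
br=C.min(1)>190
rect(P[(z>.064)&(z<.076)&(P[:,0]>.62)],'collar')
d=P[(z>.0695)&(z<.08)&(P[:,0]>.62)]; print(len(d),np.round(d[:20],3))
fl=P[(z>.09)&(z<.1)&(P[:,0]>.63)]; print('flange',fl.mean(0))
# ribs pixels from crop
for c in((408,143),(384,271),(335,250),(430,270)):
    u,v=240+c[0]/3.6,110+c[1]/3.6
    Q,_=cloud(f,[u-1,v-1,u+1,v+1]);print(c,np.round(np.median(Q,0),4))
b=P[z>.112];print(np.round(b[np.argsort(b[:,0])][[0,3,6,-7,-4,-1]],4))
w=ctrl.grab_frame('wrist');s=ctrl.state();print('wristcam pos in tool',s['eef_rot'].T@(-w['R'].T@w['t']-s['ee_pos']) , s['eef_rot'].T@w['R'].T, w['K'])
E
```

```text
plate 100 c [0.5372 0.0017] s [0.0711 0.006 ] a 75.9 z [0.082 0.087 0.09 ]
housing 920 c [ 0.696  -0.0387] s [0.1002 0.1098] a 75.8 z [0.053 0.056 0.059]
bar 151 c [ 0.6874 -0.0362] s [0.0119 0.0569] a 84.0 z [0.116 0.119 0.122]
collar 429 c [ 0.6868 -0.0364] s [0.0826 0.0829] a 23.7 z [0.065 0.068 0.072]
77 [[ 0.733 -0.044  0.073]
 [ 0.732 -0.051  0.074]
 [ 0.731 -0.044  0.072]
 [ 0.731 -0.047  0.07 ]
 [ 0.731 -0.049  0.07 ]
 [ 0.73  -0.051  0.073]
 [ 0.728 -0.042  0.074]
 [ 0.728 -0.044  0.072]
 [ 0.728 -0.046  0.072]
 [ 0.729 -0.049  0.071]
 [ 0.726 -0.05   0.074]
 [ 0.723 -0.017  0.07 ]
 [ 0.722 -0.026  0.07 ]
 [ 0.722 -0.028  0.07 ]
 [ 0.719 -0.055  0.071]
 [ 0.718 -0.014  0.071]
 [ 0.715 -0.062  0.07 ]
 [ 0.714 -0.012  0.07 ]
 [ 0.711 -0.005  0.07 ]
 [ 0.711 -0.012  0.07 ]]
flange [ 0.68588124 -0.03561114  0.09508463]
(408, 143) [ 0.7283 -0.0439  0.072 ]
(384, 271) [ 0.647  -0.0251  0.0722]
(335, 250) [0.6695 0.     0.0088]
(430, 270) [ 0.6516 -0.0589  0.0181]
[[ 0.6589 -0.0368  0.1174]
 [ 0.6608 -0.0389  0.1184]
 [ 0.6609 -0.0368  0.118 ]
 [ 0.7123 -0.0429  0.1205]
 [ 0.7128 -0.041   0.1185]
 [ 0.7157 -0.0392  0.1158]]
wristcam pos in tool [ 7.36801942e-02  1.46865606e-05 -1.53751893e-01] [[ 0.00173647 -0.9634892  -0.26774158]
 [ 0.99999784  0.00136783  0.00156339]
 [-0.00114009 -0.26774371  0.96348949]] [[310.19319313   0.         317.5749736 ]
 [  0.         310.19319313 191.70702966]
 [  0.           0.           1.        ]]
```

```bash
cat >> h.py <<'E'
def go(p,yaw):
    from cell import ctrl
    from scipy.spatial.transform import Rotation as Ro
    s=ctrl.state();R=s['eef_rot'];c,n=np.cos(np.radians(yaw)),np.sin(np.radians(yaw))
    T=np.array([[c,n,0],[n,-c,0],[0,0,-1.]])
    p=s['ee_pos'] if p is None else p
    print('t',round(s['time'],2),'pos',np.round(s['ee_pos'],4),'shift',np.round(R.T@(np.array(p)-s['ee_pos']),4),'rot',np.round(Ro.from_matrix(R.T@T).as_rotvec(degrees=True),2),'F',np.round(s['contact_force'],1),'q',np.round(s['joint_pos'],2),'w',round(s['grip_width'],4))
E
python3 -c "
from h import go
go([.498,.0115,.23],166)"
```

```text
t 0.75 pos [ 0.2347 -0.5522  0.2297] shift [ 4.628e-01 -4.159e-01 -3.000e-04] rot [   0.      0.   -142.98] F [ 0.3 -0.5  0. ] q [-1.25  0.13  1.49  0.    1.52 -0.09] w 0.0925
```

{"api": "step_arm", "payload": {
  "moves": [
    [[0.463, -0.416, 0, 0, 0, -143], [0.463, -0.416, 0, 0, 0, -143], [0.463, -0.416, 0, 0, 0, -143], [0.463, -0.416, 0, 0, 0, -143], [0.463, -0.416, 0, 0, 0, -143], [0.463, -0.416, 0, 0, 0, -143], [0.463, -0.416, 0, 0, 0, -143], [0.463, -0.416, 0, 0, 0, -143]]
  ],
  "jaw": 0
}}

```text
time: 1.75
ee_pos: [0.4469, -0.0973, 0.2301]
eef_rot: [[-0.331, 0.944, 0.001], [0.944, 0.331, -0.001], [-0.001, 0.001, -1.0]]
contact_force: [1.8, 0.2, 0.4]
grip_width: 0.0174
```

```bash
python3 -c "
from h import go
go([.498,.0115,.23],166)"
```

```text
t 1.75 pos [ 0.4469 -0.0973  0.2301] shift [0.0858 0.0842 0.0001] rot [ 3.000e-02  8.000e-02 -5.669e+01] F [1.8 0.2 0.4] q [-0.33 -0.27  1.87 -0.    1.54 -0.66] w 0.0174
```

{"api": "step_arm", "payload": {
  "moves": [
    [[0.086, 0.084, 0, 0, 0, -56.7], [0.086, 0.084, 0, 0, 0, -56.7], [0.086, 0.084, 0, 0, 0, -56.7], [0.086, 0.084, 0, 0, 0, -56.7], [0.086, 0.084, 0, 0, 0, -56.7], [0.086, 0.084, 0, 0, 0, -56.7], [0.086, 0.084, 0, 0, 0, -56.7]]
  ]
}}

```text
time: 2.62
ee_pos: [0.4978, 0.0117, 0.2302]
eef_rot: [[-0.97, 0.242, 0.001], [0.242, 0.97, -0.001], [-0.002, -0.0, -1.0]]
contact_force: [0.1, 0.9, 0.1]
grip_width: 0.0006
```

```bash
python3 - <<'E'
from h import go,cloud
from cell import ctrl
import cv2
w=ctrl.grab_frame('wrist');cv2.imwrite('pics/w1.png',w['color'])
go([.498,.0115,.055],165.9)
E
```

```text
t 2.67 pos [0.4978 0.0116 0.2302] shift [ 0.     -0.      0.1752] rot [-0.01  0.09  0.03] F [ 0.9 -0.1  0.5] q [-0.08 -0.15  1.77 -0.    1.52 -1.4 ] w 0.0006
```

View pics/w1.png

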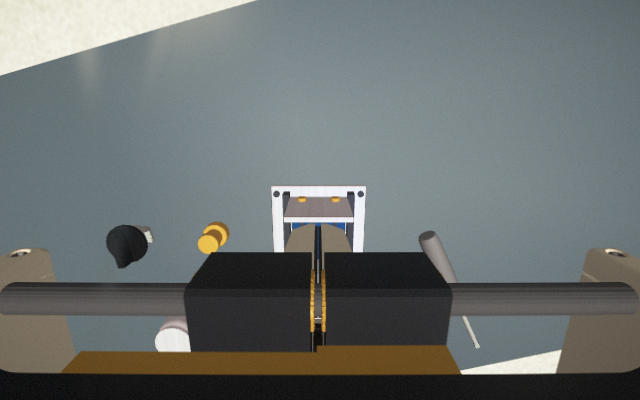

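The wrist view shows the plate at (320,208), squarely ahead of the fingers. I'll descend in front of it and push.

{"api": "step_arm", "payload": {
  "moves": [
    [[0, 0, 0.06, 0, 0, 0], [0, 0, 0.115, 0, 0, 0], [0, 0, 0.16, 0, 0, 0], [0, 0, 0.175, 0, 0, 0], [-0.01, 0, 0.175, 0, 0, 0], [-0.018, 0, 0.175, 0, 0, 0], [-0.022, 0, 0.175, 0, 0, 0]]
  ]
}}

```text
time: 3.55
ee_pos: [0.5219, 0.0058, 0.0575]
eef_rot: [[-0.97, 0.244, 0.005], [0.244, 0.97, -0.001], [-0.005, 0.0, -1.0]]
contact_force: [-0.0, 0.2, -0.1]
grip_width: 0.0003
```

{"api": "step_arm", "payload": {
  "moves": [
    [[-0.004, 0, 0, 0, 0, 0], [-0.008, 0, 0, 0, 0, 0], [-0.012, 0, 0, 0, 0, 0], [-0.016, 0, 0, 0, 0, 0], [-0.02, 0, 0, 0, 0, 0], [-0.024, 0, 0, 0, 0, 0]]
  ]
}}

```text
time: 4.3
ee_pos: [0.5454, -0.0, 0.0576]
eef_rot: [[-0.97, 0.243, 0.005], [0.243, 0.97, -0.001], [-0.005, 0.001, -1.0]]
contact_force: [-3.9, 1.3, 1.5]
grip_width: 0.0004
```

{"api": "step_arm", "payload": {
  "moves": [
    [[-0.003, 0, 0, 0, 0, 0], [-0.006, 0, 0, 0, 0, 0], [-0.009, 0, 0, 0, 0, 0], [-0.012, 0, 0, 0, 0, 0]]
  ]
}}

```text
time: 4.8
ee_pos: [0.5571, -0.003, 0.0576]
eef_rot: [[-0.97, 0.243, 0.005], [0.243, 0.97, -0.001], [-0.005, 0.001, -1.0]]
contact_force: [-3.2, 1.2, 2.3]
grip_width: 0.0002
```

{"api": "step_arm", "payload": {
  "moves": [
    [[-0.003, 0, 0, 0, 0, 0], [-0.006, 0, 0, 0, 0, 0], [-0.009, 0, 0, 0, 0, 0]]
  ]
}}

```text
time: 5.18
ee_pos: [0.5661, -0.0052, 0.0576]
eef_rot: [[-0.97, 0.243, 0.005], [0.243, 0.97, -0.001], [-0.005, 0.001, -1.0]]
contact_force: [-2.5, 1.5, 0.8]
grip_width: 0.0007
```

{"api": "step_arm", "payload": {
  "moves": [
    [[-0.002, 0, 0, 0, 0, 0], [-0.004, 0, 0, 0, 0, 0], [-0.006, 0, 0, 0, 0, 0]]
  ]
}}

```text
time: 5.55
ee_pos: [0.5685, -0.0058, 0.0571]
eef_rot: [[-0.97, 0.243, -0.003], [0.243, 0.97, 0.001], [0.003, -0.0, -1.0]]
contact_force: [-27.5, 6.3, 19.2]
grip_width: 0.0006
```

```bash
python3 - <<'E'
from cell import ctrl
import numpy as np,cv2
from h import cloud,go
f=ctrl.grab_frame('top');cv2.imwrite('pics/t2.png',cv2.resize(f['color'][110:270,240:460],None,fx=3.6,fy=3.6,interpolation=cv2.INTER_CUBIC))
P,_=cloud(f,[300,128,380,256]);z=P[:,2]
def rect(P,n):
    c,s,a=cv2.minAreaRect(P[:,:2].astype(np.float32));print(n,len(P),'c',np.round(c,4),'s',np.round(s,4),'a',round(a,1),'z',np.round(np.median(P[:,2]),4))
port=np.array([.687,-.0364]);d=np.hypot(*(P[:,:2]-port).T)
rect(P[(z>.11)&(d<.045)],'bar');rect(P[(z>.085)&(z<.1)&(d<.045)],'flange')
go(None,165.9)
E
```

```text
bar 86 c [ 0.6974 -0.0376] s [0.0116 0.0356] a 82.4 z 0.1131
flange 255 c [ 0.7011 -0.0364] s [0.0599 0.0337] a 85.6 z 0.0891
t 5.6 pos [ 0.5685 -0.0058  0.0571] shift [0. 0. 0.] rot [-0.   -0.18  0.03] F [-21.8   4.9  15.5] q [-0.1   0.2   1.74  0.    1.21 -1.43] w 0.0007
```

The force rise to 28 N shows the module is hard home. The plug appears to have dropped by about 6 mm too. I'll back off and re-measure.

{"api": "step_arm", "payload": {
  "moves": [
    [[0.01, 0, 0, 0, 0, 0], [0.025, 0, 0, 0, 0, 0], [0.03, 0, -0.06, 0, 0, 0], [0.03, 0, -0.12, 0, 0, 0], [0.05, 0, -0.175, 0, 0, 0], [0.08, 0, -0.175, 0, 0, 0], [0.08, 0, -0.175, 0, 0, 0]]
  ]
}}

```text
time: 6.48
ee_pos: [0.4912, 0.0137, 0.2335]
eef_rot: [[-0.97, 0.243, -0.0], [0.243, 0.97, 0.0], [0.0, 0.0, -1.0]]
contact_force: [-0.2, -0.1, 0.4]
grip_width: 0.0005
```

```bash
python3 - <<'E'
from cell import ctrl
import numpy as np,cv2
from h import cloud,go
f=ctrl.grab_frame('top');g=ctrl.grab_frame('scene')
a=cv2.resize(f['color'][125:245,300:390],(450,600),interpolation=cv2.INTER_CUBIC)
b=cv2.resize(g['color'][165:315,230:370][:, :],(350,375),interpolation=cv2.INTER_CUBIC)
o=np.zeros((600,800,3),np.uint8);o[:,:450]=a;o[:375,450:]=b
cv2.imwrite('pics/t3.png',o)
P,_=cloud(f,[300,128,380,256]);z=P[:,2]
def rect(P,n):
    c,s,a=cv2.minAreaRect(P[:,:2].astype(np.float32));print(n,len(P),'c',np.round(c,4),'s',np.round(s,4),'a',round(a,1),'z',np.round(np.median(P[:,2]),4))
port=np.array([.687,-.0364]);d=np.hypot(*(P[:,:2]-port).T)
rect(P[(z>.106)&(d<.045)],'bar');rect(P[(z>.083)&(z<.1)&(d<.045)],'flange');rect(P[(z>.062)&(z<.076)&(d<.045)],'collar')
rect(P[(z>.076)&(z<.093)&(P[:,0]<.62)],'plate')
c=P[(z>.106)&(d<.045)];
B=c-c.mean(0);k=(np.abs(B[:,2])<.006);e=np.linalg.svd(B[k][:,:2],full_matrices=0)[2][0];print('pca angle',np.degrees(np.arctan2(e[1],e[0])))
go(None,165.9)
E
```

```text
bar 146 c [ 0.6875 -0.0362] s [0.0123 0.0553] a 82.9 z 0.1128
flange 460 c [ 0.6873 -0.0353] s [0.0596 0.0605] a 86.6 z 0.0893
collar 427 c [ 0.6872 -0.0364] s [0.0824 0.083 ] a 24.8 z 0.0678
plate 53 c [ 0.5844 -0.0025] s [0.0554 0.0059] a 76.1 z 0.0871
pca angle 173.09439910612699
t 6.58 pos [0.4917 0.0134 0.2323] shift [0. 0. 0.] rot [-0.01 -0.12  0.03] F [ 0.4 -1.2 -0.1] q [-0.08 -0.16  1.78  0.    1.53 -1.4 ] w 0.0006
```

View pics/t3.png

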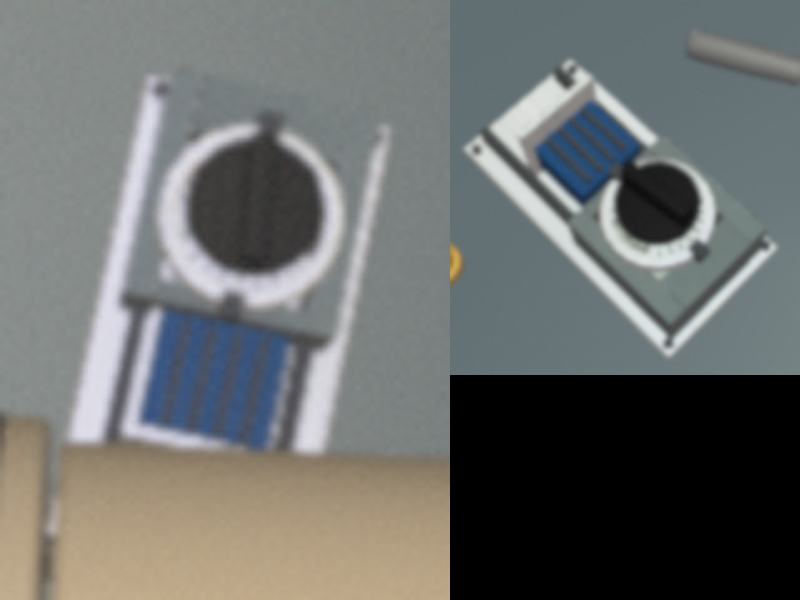

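The module is home; its plate moved about 47 mm. The plug has dropped into its notches by itself: bar top 113 mm, bar about 7° from the rib line. Next I'll grasp the bar.

```bash
python3 -c "
from h import go
go([.6873,-.036,.15],173)"
```

```text
t 6.58 pos [0.4917 0.0134 0.2323] shift [-0.2019 -0.0003  0.0819] rot [ 0.   -0.12 -7.07] F [ 0.4 -1.2 -0.1] q [-0.08 -0.16  1.78  0.    1.53 -1.4 ] w 0.0006
```

{"api": "step_arm", "payload": {
  "moves": [
    [[-0.06, 0, 0, 0, -0.1, -7], [-0.12, 0, 0, 0, -0.1, -7], [-0.17, 0, 0.02, 0, -0.1, -7], [-0.2, 0, 0.06, 0, -0.1, -7], [-0.202, 0, 0.082, 0, -0.1, -7], [-0.202, 0, 0.082, 0, -0.1, -7]]
  ],
  "jaw": 0.05
}}

```text
time: 7.32
ee_pos: [0.6855, -0.0356, 0.1458]
eef_rot: [[-0.992, 0.123, -0.007], [0.123, 0.992, 0.001], [0.007, 0.0, -1.0]]
contact_force: [0.2, -0.4, 0.2]
grip_width: 0.0492
```

```bash
python3 -c "
from h import go
go([.6873,-.036,.103],173)"
```

```text
t 7.33 pos [ 0.6855 -0.0356  0.1458] shift [-0.0022 -0.0002  0.0428] rot [ 0.   -0.39 -0.08] F [ 0.2 -0.4  0.2] q [-0.13  0.42  1.31  0.    1.43 -1.57] w 0.0492
```

{"api": "step_arm", "payload": {
  "moves": [
    [[-0.002, 0, 0.02, 0, -0.4, 0], [-0.002, 0, 0.036, 0, -0.4, 0], [-0.002, 0, 0.042, 0, -0.4, 0], [-0.002, 0, 0.042, 0, -0.4, 0]]
  ]
}}

```text
time: 7.82
ee_pos: [0.6871, -0.0357, 0.1042]
eef_rot: [[-0.992, 0.123, 0.0], [0.123, 0.992, 0.0], [-0.0, 0.0, -1.0]]
contact_force: [-0.6, -0.0, -0.4]
grip_width: 0.05
```

{"api": "step_arm", "payload": {
  "moves": [
    [[0, 0, 0, 0, 0, 0], [0, 0, 0, 0, 0, 0], [0, 0, 0, 0, 0, 0], [0, 0, 0, 0, 0, 0]]
  ],
  "jaw": 0.005,
  "grip_force": 15
}}

```text
time: 8.32
ee_pos: [0.6871, -0.0357, 0.1043]
eef_rot: [[-0.992, 0.123, 0.001], [0.123, 0.992, -0.0], [-0.001, 0.0, -1.0]]
contact_force: [-0.5, 0.8, 0.4]
grip_width: 0.0147
```

```bash
python3 -c "
from h import go
go([.6873,-.036,.0885],173)"
```

```text
t 8.32 pos [ 0.6871 -0.0357  0.1043] shift [-0.0002 -0.0003  0.0158] rot [ 0.    0.03 -0.07] F [-0.5  0.8  0.4] q [-0.13  0.45  1.34  0.    1.35 -1.57] w 0.0147
```

{"api": "step_arm", "payload": {
  "moves": [
    [[0, 0, 0, 0, 0, 0], [0, 0, 0, 0, 0, 0]]
  ]
}}

```text
time: 8.57
ee_pos: [0.6871, -0.0356, 0.1043]
eef_rot: [[-0.992, 0.123, 0.0], [0.123, 0.992, 0.0], [-0.0, 0.0, -1.0]]
contact_force: [-0.9, 0.3, 1.8]
grip_width: 0.0118
```

{"api": "step_arm", "payload": {
  "moves": [
    [[0, 0, 0.002, 0, 0, 0], [0, 0, 0.004, 0, 0, 0], [0, 0, 0.006, 0, 0, 0], [0, 0, 0.008, 0, 0, 0], [0, 0, 0.01, 0, 0, 0], [0, 0, 0.012, 0, 0, 0]]
  ],
  "grip_force": 20
}}

```text
time: 9.32
ee_pos: [0.6873, -0.0357, 0.0929]
eef_rot: [[-0.992, 0.123, 0.001], [0.123, 0.992, 0.0], [-0.001, 0.0, -1.0]]
contact_force: [-3.7, 0.6, 6.9]
grip_width: 0.0115
```

{"api": "step_arm", "payload": {
  "moves": [
    [[0, 0, 0.001, 0, 0, 0], [0, 0, 0.002, 0, 0, 0], [0, 0, 0.002, 0, 0, 0]]
  ]
}}

```text
time: 9.7
ee_pos: [0.6873, -0.0356, 0.0917]
eef_rot: [[-0.992, 0.123, 0.001], [0.123, 0.992, -0.0], [-0.001, 0.0, -1.0]]
contact_force: [-3.9, 1.0, 8.8]
grip_width: 0.0116
```

{"api": "step_arm", "payload": {
  "moves": [
    [[0, 0, 0.0005, 0, 0, 7], [0, 0, 0.0005, 0, 0, 14], [0, 0, 0.0005, 0, 0, 21], [0, 0, 0.0005, 0, 0, 28]]
  ]
}}

```text
time: 10.2
ee_pos: [0.6875, -0.0355, 0.0921]
eef_rot: [[-0.816, 0.578, 0.002], [0.578, 0.816, -0.0], [-0.001, 0.001, -1.0]]
contact_force: [-4.6, 1.0, 7.3]
grip_width: 0.0115
```

```bash
python3 -c "
from h import go
from cell import ctrl
go([.6873,-.036,.0915],76);print(ctrl.state()['wrist_torque'])"
```

```text
t 10.2 pos [ 0.6875 -0.0355  0.0921] shift [-0.0001 -0.0005  0.0006] rot [9.000e-02 4.000e-02 6.871e+01] F [-4.6  1.   7.3] q [-0.13  0.46  1.35  0.    1.33 -1.08] w 0.0115
[0.15893447 0.65688756 0.13730016]
```

{"api": "step_arm", "payload": {
  "moves": [
    [[0, 0, 0.001, 0, 0, 8], [0, 0, 0.001, 0, 0, 16], [0, 0, 0.001, 0, 0, 24], [0, 0, 0.001, 0, 0, 32], [0, 0, 0.001, 0, 0, 40], [0, 0, 0.001, 0, 0, 48], [0, 0, 0.001, 0, 0, 56], [0, 0, 0.001, 0, 0, 62]]
  ]
}}

```text
time: 11.2
ee_pos: [0.686, -0.0357, 0.091]
eef_rot: [[0.131, 0.991, -0.002], [0.991, -0.131, -0.0], [-0.0, -0.002, -1.0]]
contact_force: [-9.2, 0.4, 9.5]
grip_width: 0.0117
```

```bash
python3 -c "
from h import go
from cell import ctrl
go([.6873,-.036,.0915],76);print(ctrl.state()['wrist_torque'])"
```

```text
t 11.2 pos [ 0.686  -0.0357  0.091 ] shift [-0.0001  0.0013 -0.0005] rot [-0.11  0.03  6.49] F [-9.2  0.4  9.5] q [-0.13  0.46  1.35 -0.    1.33  0.  ] w 0.0117
[-0.02557682  1.81576708  0.18513024]
```

{"api": "step_arm", "payload": {
  "moves": [
    [[0, 0.001, 0, 0, 0, 4], [0, 0.001, 0, 0, 0, 7], [0, 0.001, 0, 0, 0, 8.5], [0, 0.001, 0, 0, 0, 8.5]]
  ]
}}

```text
time: 11.7
ee_pos: [0.6858, -0.0358, 0.0911]
eef_rot: [[0.276, 0.961, -0.005], [0.961, -0.276, -0.0], [-0.001, -0.004, -1.0]]
contact_force: [-8.3, 1.0, 9.1]
grip_width: 0.012
```

```bash
python3 -c "
from h import go
from cell import ctrl
go([.6873,-.036,.0915],76);print(ctrl.state()['wrist_torque'])"
```

```text
t 11.7 pos [ 0.6858 -0.0358  0.0911] shift [ 0.0002  0.0015 -0.0004] rot [-0.25  0.08 -2.02] F [-8.3  1.   9.1] q [-0.13  0.46  1.35 -0.    1.34  0.15] w 0.012
[0.10196657 1.53488954 0.12137803]
```

{"api": "step_arm", "payload": {
  "moves": [
    [[0, 0, 0, 0, 0, 0], [0, 0, 0, 0, 0, 0], [0, 0, 0, 0, 0, 0], [0, 0, -0.004, 0, 0, 0], [0, 0, -0.008, 0, 0, 0], [0, 0, -0.02, 0, 0, 0], [0, 0, -0.06, 0, 0, 0], [0, 0, -0.12, 0, 0, 0]]
  ],
  "jaw": 0.05
}}

```text
time: 12.7
ee_pos: [0.6848, -0.0357, 0.2101]
eef_rot: [[0.276, 0.961, -0.009], [0.961, -0.276, 0.0], [-0.002, -0.009, -1.0]]
contact_force: [1.6, -0.7, -0.2]
grip_width: 0.05
```

```bash
python3 -c "
from h import go
go([.48,.01,.23],74)"
```

```text
t 12.7 pos [ 0.6848 -0.0357  0.2101] shift [-0.0127 -0.2096 -0.018 ] rot [-0.52  0.13 -0.02] F [ 1.6 -0.7 -0.2] q [-0.13  0.38  1.23 -0.    1.54  0.15] w 0.05
```

{"api": "step_arm", "payload": {
  "moves": [
    [[-0.013, -0.06, -0.03, 0, 0, 0], [-0.013, -0.12, -0.03, 0, 0, 0], [-0.013, -0.18, -0.03, 0, 0, 0], [-0.013, -0.24, -0.03, 0, 0, 0], [-0.013, -0.27, -0.03, 0, 0, 0], [-0.013, -0.27, -0.03, 0, 0, 0]]
  ]
}}

```text
time: 13.45
ee_pos: [0.4211, 0.0268, 0.2436]
eef_rot: [[0.275, 0.961, -0.007], [0.961, -0.275, 0.0], [-0.002, -0.007, -1.0]]
contact_force: [0.1, 0.2, 0.1]
grip_width: 0.0501
```

```bash
python3 - <<'E'
from cell import ctrl
import numpy as np,cv2
from h import cloud,go
f=ctrl.grab_frame('top');g=ctrl.grab_frame('scene')
a=cv2.resize(f['color'][125:245,300:390],(450,600),interpolation=cv2.INTER_CUBIC)
b=cv2.resize(g['color'][165:315,230:370],(350,375),interpolation=cv2.INTER_CUBIC)
o=np.zeros((600,800,3),np.uint8);o[:,:450]=a;o[:375,450:]=b
cv2.imwrite('pics/t4.png',o)
def rect(P,n):
    c,s,a=cv2.minAreaRect(P[:,:2].astype(np.float32));print(n,len(P),'c',np.round(c,4),'s',np.round(s,4),'a',round(a,1),'z',np.round(np.median(P[:,2]),4))
P,_=cloud(f,[300,128,380,256]);z=P[:,2]
port=np.array([.687,-.0364]);d=np.hypot(*(P[:,:2]-port).T)
rect(P[(z>.098)&(z<.13)&(d<.045)],'bar');rect(P[(z>.078)&(z<.092)&(d<.04)],'flange')
rect(P[(z>.076)&(z<.093)&(P[:,0]<.62)],'plate')
for n in('driver','tin','adaptor'):
    b=ctrl.boxes_of(f,n)
    if b: Q,_=cloud(f,b[0]['extent']);rect(Q[Q[:,2]>.006],n)
go(None,165.9)
E
```

```text
bar 157 c [ 0.6878 -0.0359] s [0.0554 0.012 ] a 74.0 z 0.107
flange 429 c [ 0.6877 -0.0357] s [0.06   0.0593] a 88.9 z 0.0832
plate 104 c [ 0.5824 -0.0102] s [0.0713 0.0063] a 76.2 z 0.0875
driver 536 c [0.7119 0.1442] s [0.191  0.0314] a 7.9 z 0.022
tin 468 c [ 0.6636 -0.215 ] s [0.045  0.0464] a 86.0 z 0.0586
adaptor 122 c [ 0.5529 -0.1391] s [0.0288 0.0242] a 2.0 z 0.0391
t 13.7 pos [0.4227 0.0261 0.2427] shift [0. 0. 0.] rot [ -0.51  -0.31 -91.94] F [-0.4 -0.1  0.5] q [-0.06 -0.36  1.92 -0.    1.59  0.22] w 0.0502
```

View pics/t4.png

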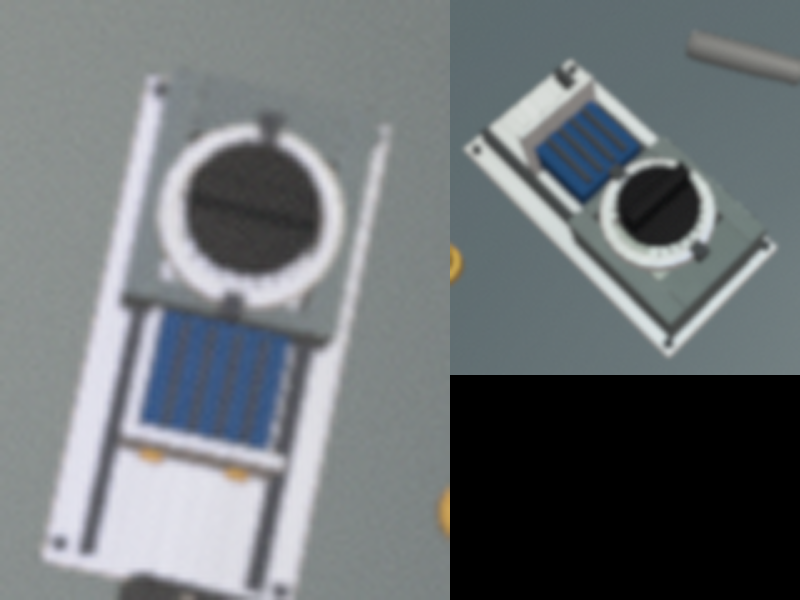

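```bash
python3 -c "
from cell import ctrl
print(ctrl.job_done())"
```

```text
the job is handed in; nothing more can be done
None
```

The module is home and the plug is locked in the port, judging by the last top-camera measurements. The job was handed in at about 14 s of the 64 s allowed, and handing in gives no verdict.

**What I did:** I pushed the module's front plate about 46 mm along the slide until it hit the hard stop (about 28 N). The plug then dropped into its notches by itself. I gripped the bar, pressed it down about 13 mm, turned it clockwise to 2° past a quarter turn, let go and backed the arm off.

**Last checks:**

| Check | Measured | Required |
|---|---|---|
| Bar centre above the collar | about 27 mm | 25 to 30 mm |
| Distance from the port axis | about 1 mm | under 6 mm |
| Bar off square to the ribs | about 2° | under 12.6° (0.22 rad) |
| Plate travel | about 46 mm, to the hard stop | slide under 4 mm (not read directly) |

- **Arm and tilt:** The arm ended clear of everything with no contact force. I did not measure the plug's tilt separately.
- **Other things on the bench:** The can and adaptor measured within about 5 mm of where they started. The screwdriver's before and after readings cannot be compared, because the network's first box covered only part of it. The arm never went near it.

**Disagreement with the description:** The plug started only about 8° from the rib line, not 45 to 90° away. It also stood about 2.5 mm lower than stated. That is why it dropped in without being turned.

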